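# Set the griddle and hold the surface probe on its ring

## Robot

A 7-joint arm with a two-finger parallel gripper is mounted at the origin on a cart in front of the work surface, level with it; the furniture and walls round the work are solid. World frame = base frame: x ahead of the robot, y to its left, z up, the work surface at z = 0. Lengths are in m, angles in rad, forces in N, time in s.
With the tool pointing down it reaches from about 0.35 to 0.9 m from the base axis. Payload 8.1 kg.
Tool frame: the origin (TCP) lies at the very end of the fingers, on their centre line; the grasp point (between the pads) lies 19 mm behind it; z points along the fingers, y is the line along which they close (so a half turn about z gives the same grasp; the last joint's range is limited). The gripper opens to 92 mm and grips with 3 to 60 N. Pads are 19 mm wide; open, the fingers measure 130 mm over their backs; the gripper's body (75 mm by 190 mm) begins 47 mm behind the grasp point.
Start: joints at [1.011, 0.434, 0.025, 1.573, -0.012, 1.134, -0.075], TCP at [0.276, -0.561, 0.227] pointing down, gripper open.
Joint ranges: [-2.62, 2.62], [-0.44, 2.09], [-1.27, 1.32], [0.08, 2.57], [-1.32, 4.46], [0.12, 2], [-2.74, 2.74]. Speed limits (rad/s): [2.22, 2.22, 3.01, 3.01, 3.14, 3.14, 3.14].

## Interface

Orientations are given as a unit quaternion [w, x, y, z].
In Python, from plant import sense, viewer, job_done gives the robot as it stands.
- The arm moves only by the shell command python3 -m jog 'ROWS' [FORCE]. ROWS is text: rows parted by semicolons, each of 7 numbers parted by spaces: the shift along the world's x, y, z in m, then the turn, a rotation vector about the world's x, y, z in degrees, then the finger opening in m, from 0 to 0.0918. In form: dx dy dz wx wy wz gripper; .... A call has exactly 8 rows; each row is the pose to reach, as a shift and turn from the pose commanded when the call began; what a row does not reach only later rows make up. A row lasts 1/8 s, in which the tool goes at most 62.5 mm and 10.7 degrees, less where a joint would pass 70% of its speed; a pose out of reach is approached as far as the arm can. A call with a gripper value outside its range is refused whole. The fingers move at their own pace and stop on an object; FORCE is the grip in N (left out, the last holds). Time passes only in rows, so rows that repeat a pose let the fingers close, or fill a call up. It gives the time, the measured TCP pose, the force, the opening and the grip force at its end, in the units of the state.
- sense(): the state, without advancing time (a new reading comes with each control period).
- viewer.capture(name): name is "scene" or "top" or "wrist"; returns the picture (400x640x3 uint8, red, green, blue); there is no depth.
- viewer.get_calibration(name): a dict with "mtx" (3x3 intrinsics, pixels), "world_to_cam" (4x4, takes a point from world to camera coordinates). Camera axes: x right, y down, z forward; pixel columns grow to the right and rows downward; lengths in m; the calibration is good to about 2 mm. A picture is of the moment at which its call begins: read the wrist's pose just before it. get_calibration takes no time and is no camera call; for the wrist camera it gives the pose at the moment of the call.
- job_done(): hands the job in; it is judged then, once.
Trained networks look in the newest picture that a camera, given by its name, has taken for a name from the list of things; names that differ only in an ending like _2 or _b are one class to them, and where a whole thing is asked for, a point or a joint stands for the part that bears it (a point fixed in the world has none). Each returns a list of dicts, best first, with "score" (0 to 1); they miss things now and then, are a little off and sometimes report something else, mostly with a low value. They report only what shows in the picture. A call takes as long as a camera call.
- viewer.find_in(camera, target): "at" ([column, row] in pixels, amid what is visible of it).
- viewer.masks_of(camera, target): "pixels" (400x640 bool, what is visible of it) and "at" ([column, row] in pixels, amid what is visible of it).
- viewer.tip_of(camera, target): "at" ([column, row] in pixels: a listed point, or the origin of a listed thing).
The state is a dict: "clock": time; "joint_pos": joint angles; "qd": joint speeds; "joint_torque": joint torques, N m; "tcp_pos": TCP position; "tool_rot": TCP orientation; "contact_force": force on the tool from outside, world axes, zero at the start; "torque": the same for the moment, N m; "width": finger opening in m; "grip_force": force on a finger pad.
Only numpy, scipy, OpenCV 4.12 (cv2) and the standard library are available. Lean on these libraries where they do the work, as an engineer would, in place of code of your own. Each camera call takes 0.05 s, during which the arm holds its last target. There are 200 camera calls.

## Task

Set the griddle's thermostat: turn its knob until the dial needle points at the marker tab on the dial's rim, and let go of the knob. Then take the surface thermometer (the thick-handled probe) out of its stand and hold it upright on the griddle plate with its contact disc inside the engraved ring, pressing lightly so that the sprung tip goes about halfway in; finish while still holding it there for the reading, and leave the other things alone.

Things in the scene. Friction and masses are not known exactly. Their poses are not given: they have to be found in the camera images.
- griddle: Electric countertop griddle, fixed, 270 deep (x) x 212 wide (y) mm. Origin: centre of underside; x points from the control deck (nearest the robot) to the plate, z up. Deck: front 90 mm, top 56 mm above the table, dial at its left (+y), knob at its right. Dark hot plate behind, top 62 mm above the table; steel splash rim 80 mm above the table at its left, right and back.
- knob_grip (a point): Point on the knob's axis, 24 mm above the control deck. Black thermostat knob: 46 mm round skirt up to 10 mm above the deck, on it a bar grip 42 mm long x 18 mm thick, from 8 to 32 mm above the deck. The point's x axis runs along the bar, z up, and turns with the knob; the deck is clear for 30 mm round the axis.
- knob (a joint): Knob angle in rad, 0 to 5.236, grows clockwise seen from above, light friction (0.05 N m), stays where it is left. It is geared to the dial needle: the needle turns the same way by half the knob's angle.
- needle_tip (a point): Tip of the dial's black needle, 30 mm from the dial centre. The needle swings clockwise when the knob turns clockwise.
- marker_point (a point): Where the needle tip is when the needle is exactly at the marker: the point on the dial face, 30 mm from the dial centre, in line with the small steel tab (5 mm wide) that sits on the dial's bezel. The tab does not move during the job.
- dial_centre (a point): Axis of needle and marker: centre of the round white dial (75 mm face in an 82 mm steel bezel that stands 6 mm above the deck).
- ring_centre (a point): Centre of the ring engraved in the hot plate, on the plate's top surface; the ring is 28 mm across inside and has four short cross ticks.
- stand: Steel stand that does not move: foot 64 x 136 x 8 mm with two upright sleeves (28 mm outside, 20 mm bore), 36 mm either side of the middle along its y axis, mouths 85 mm above the table. Origin: centre of its underside. Either sleeve may hold either probe.
- probe: Surface thermometer, 82 g, loose, hanging upright in a sleeve by its flange. Origin: on its axis at the flange's underside (sleeve mouth); z up along the handle. Above: flange 30 mm across x 5 mm, thick grey barrel handle 26 mm across (straight from 16 to 72 mm, end at 86 mm). Below: collar 17 x 14 mm, thin stem, sprung contact disc 12 mm across, its face 72 mm below the origin when relaxed.
- probe_grip (a point): Middle of the surface probe's handle, on its axis, 45 mm above the probe's origin.
- probe_tip (a point): Centre of the face of the sprung contact disc (72 mm below the probe's origin with the spring relaxed); moves with the disc.
- tip (a joint): How far the contact disc is pressed in, m: 0 relaxed, 0.009 against its stop. Spring 600 N/m with 1.2 N preload (about 4 N halfway in).
- core_probe: Core thermometer, a bystander in the other sleeve: slim black handle 15 mm across, 62 mm high, over the same flange; origin as for the surface probe.
- bowl: Empty steel bowl, 154 mm across, 50 mm high, a bystander; origin at the centre of its underside.
- cake_a: Long purple rice cake, about 40 x 62 x 24 mm, a bystander, one of three; origin at the centre of its underside.
- cake_b: Second purple rice cake, same size, a bystander.
- cake_c: Third purple rice cake, same size, a bystander.

How it is judged:
By the outcome, as a careful person would: the job done as asked, in the order asked, and still so for the second after the job is handed in, while the arm keeps its last pose, push and grip.
It also fails if it takes over 66 s, if anything falls off the work surface, if the arm or the gripper's body presses on something with over 40 N, if the wrist force passes 120 N, or if a joint passes its speed limit or range.

## Working session

There is one attempt and no reset: what is moved stays moved. The work goes in short steps, Python scripts to look and compute and a shell command to move; the robot and the scene stay as the last step left them, time stands still between calls to the robot, and variables do not carry over. Pictures are saved under pics/ and viewed, at most 12 in all, crops included, and the job is handed in when it is done.

```bash
ls; mkdir -p pics; cat > h.py <<'E'
import numpy as np, cv2
from plant import sense, viewer, job_done
def cal(c):
    k=viewer.get_calibration(c); return np.array(k["mtx"]),np.array(k["world_to_cam"])
def shot(c,name=None):
    K=cal(c); im=viewer.capture(c)
    if name: cv2.imwrite("pics/"+name,im[:,:,::-1])
    return im,K
def tri(obs):
    A=[];b=[]
    for (M,T),uv in obs:
        P=M@T[:3]
        for i in (0,1):
            r=uv[i]*P[2]-P[i]; n=np.linalg.norm(r[:3]); A.append(r[:3]/n); b.append(-r[3]/n)
    A=np.array(A);b=np.array(b);x=np.linalg.lstsq(A,b,rcond=None)[0]
    return x,np.abs(A@x-b).max()
def onz(K,uv,z):
    M,T=K;d=T[:3,:3].T@np.linalg.inv(M)@np.array([uv[0],uv[1],1.]);c=-T[:3,:3].T@T[:3,3]
    return c+d*(z-c[2])/d[2]
def proj(K,p):
    M,T=K;q=M@(T[:3,:3]@np.asarray(p)+T[:3,3]);return q[:2]/q[2]
E
python3 - <<'E'
from h import *
s=sense();print(s["clock"],s["tcp_pos"],s["tool_rot"],s["width"])
a,ka=shot("scene","scene0.png");b,kb=shot("top","top0.png")
for n in ["knob_grip","needle_tip","marker_point","dial_centre","ring_centre","stand","probe","probe_grip","core_probe","griddle"]:
    o=[]
    for c,k in (("scene",ka),("top",kb)):
        r=viewer.tip_of(c,n)
        if r: o.append((k,r[0]["at"])); print(n,c,np.round(r[0]["at"],1),round(r[0]["score"],2))
    if len(o)==2: print("   ",*[np.round(v,4) for v in tri(o)])
for n,k in(("scene",ka),("top",kb)): print(n,-k[1][:3,:3].T@k[1][:3,3],k[0][0,0])
E
```

```text
pics
0.0 [ 0.27537374 -0.56050007  0.22593983] [-7.46485378e-04  9.74037567e-01  2.26385047e-01 -2.67710771e-04] 0.09168979410554869
knob_grip scene [415.7 242.5] 0.55
knob_grip top [468.1 239.7] 0.57
    [ 0.4209 -0.3294  0.0735] 0.0255
needle_tip top [410.1 232.9] 0.52
marker_point top [350.2 256.7] 0.39
dial_centre scene [395.3 237. ] 0.65
dial_centre top [422.9 237.1] 0.77
    [ 0.4377 -0.2444  0.0517] 0.0008
ring_centre scene [425.  216.4] 0.57
ring_centre top [439.8 187.8] 0.72
    [ 0.5663 -0.2898  0.0651] 0.002
stand scene [289.8 220.1] 0.74
stand top [278.3 224. ] 0.67
    [4.737e-01 1.274e-01 2.000e-04] 0.0066
probe scene [275.9 196.5] 0.66
probe top [262.3 223.6] 0.72
    [0.4628 0.1635 0.0825] 0.0022
probe_grip scene [273.9 185.3] 0.6
probe_grip top [258.8 219.9] 0.61
    [0.4669 0.1692 0.1189] 0.0004
core_probe scene [327.7 246.4] 0.35
core_probe top [288.  220.3] 0.49
    [ 0.5168  0.0655 -0.1057] 0.0554
griddle scene [417.2 241.7] 0.69
griddle top [428.5 206.8] 0.94
    [ 0.5279 -0.2789 -0.0043] 0.006
scene [-0.51737995 -0.51007124  0.62206381] 405.6497148055683
top [0.33301433 0.00968278 1.27928946] 477.665511089179
```

```bash
python3 - <<'E'
import cv2
b=cv2.imread("pics/top0.png");cv2.imwrite("pics/topc.png",cv2.resize(b[130:290,230:500],None,fx=2.9,fy=2.9,interpolation=cv2.INTER_CUBIC))
E
```

```text
(no output)
```

View pics/topc.png

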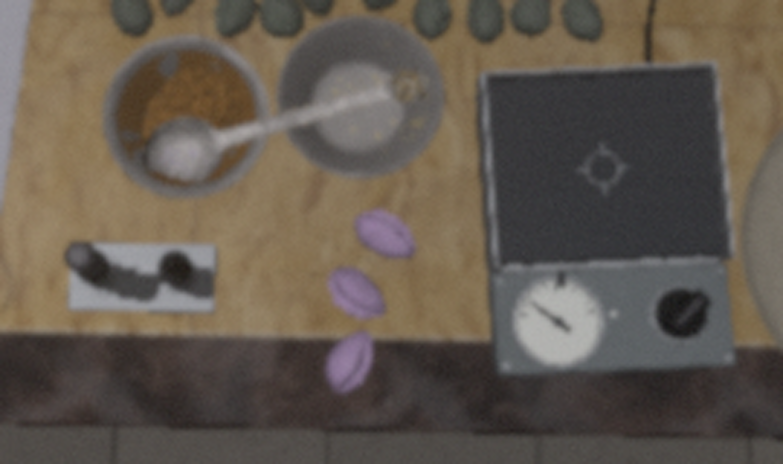

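View pics/scene0.png

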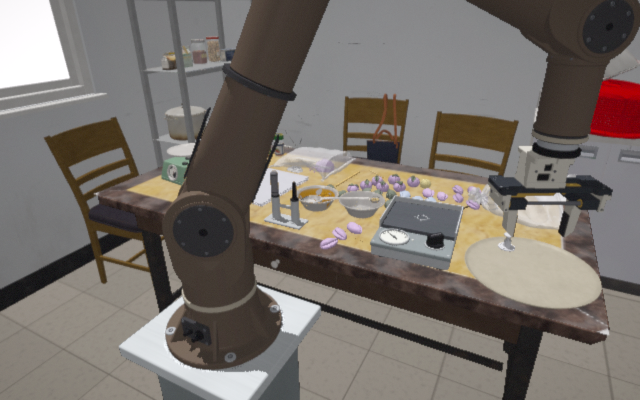

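The top crop shows the dial at about (558,320), its needle pointing up-left to (532,303), and the tab at the top (561,280). The knob is at (683,312). The stand is on the left, with the thick grey probe in the left (+y) sleeve at about (80,255). The scene picture confirms this layout. Next I'll look from closer with the wrist camera.

```bash
python3 - <<'E'
from h import *
M,T=cal("wrist");print(M[0,0],T.round(3),-T[:3,:3].T@T[:3,3]-sense()["tcp_pos"])
E
python3 -m jog '.1 .23 .12 0 0 0 .0918;.1 .23 .12 0 0 0 .0918;.1 .23 .12 0 0 0 .0918;.1 .23 .12 0 0 0 .0918;.1 .23 .12 0 0 -8 .0918;.1 .23 .12 0 0 -17 .0918;.1 .23 .12 0 0 -26 .0918;.1 .23 .12 0 0 -26 .0918'
python3 - <<'E'
from h import *
a,ka=shot("wrist","w1.png");print(sense()["clock"])
for n in ["knob_grip","needle_tip","marker_point","dial_centre","ring_centre"]:
    r=viewer.tip_of("wrist",n)
    if r: print(n,np.round(r[0]["at"],1),round(r[0]["score"],2),onz(ka,r[0]["at"],.08 if n[0]=="k" else .062))
E
```

```text
350.9801152460462 [[ 0.441 -0.898 -0.    -0.626]
 [-0.859 -0.422  0.289 -0.036]
 [-0.26  -0.127 -0.957  0.391]
 [ 0.     0.     0.     1.   ]] [0.0706543  0.03360951 0.15782141]
clock: 2.1
tcp_pos: [0.3757, -0.3309, 0.3469]
tool_rot: [0.0, 1.0, 0.002, 0.0]
contact_force: [-1.4, -0.6, -0.4]
width: 0.0922
grip_force: 0.0
2.15
knob_grip [332.2 106.7] 0.67 [ 0.43588828 -0.34662639  0.08      ]
marker_point [245.1  86.8] 0.4 [ 0.4579379 -0.2420594  0.062    ]
dial_centre [249.7 111.8] 0.66 [ 0.42863898 -0.24602934  0.062     ]
```

View pics/w1.png

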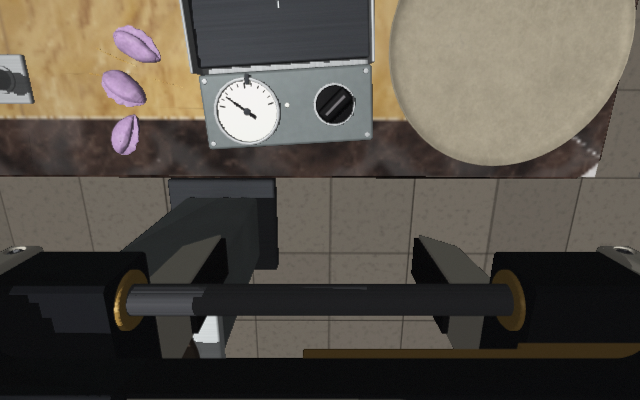

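The wrist view shows the dial at about (249,111), the needle pointing up-left to (227,97), the tab at (247,78) and the knob at (334,104) with a diagonal bar. I'll go closer for accurate measurements.

```bash

python3 -m jog '.06 .02 -.05 0 0 0 .0918;.1 .02 -.08 0 0 0 .0918;.1 .02 -.08 0 0 0 .0918;.1 .02 -.08 0 0 0 .0918;.1 .02 -.08 0 0 0 .0918;.1 .02 -.08 0 0 0 .0918;.1 .02 -.08 0 0 0 .0918;.1 .02 -.08 0 0 0 .0918'
python3 - <<'E'
from h import *
a,ka=shot("wrist","w2.png");s=sense();print(s["clock"],s["joint_pos"])
np.savez("w2.npz",M=ka[0],T=ka[1])
for n in ["knob_grip","needle_tip","marker_point","dial_centre","ring_centre"]:
    r=viewer.tip_of("wrist",n)
    if r: print(n,np.round(r[0]["at"],1),round(r[0]["score"],2),onz(ka,r[0]["at"],.08 if n[0]=="k" else .062))
c=a[:,:,::-1][0:250,150:500]
cv2.imwrite("pics/w2c.png",cv2.resize(c,None,fx=2.28,fy=2.28,interpolation=cv2.INTER_CUBIC))
E
```

```text
clock: 3.4
tcp_pos: [0.4755, -0.3111, 0.2671]
tool_rot: [0.0, 1.0, 0.001, 0.0]
contact_force: [0.2, 0.8, -0.4]
width: 0.0915
grip_force: 0.0
3.45 [ 0.54698849  0.31577859 -0.08217097  1.65049014  0.02770994  1.17610087
 -1.10986507]
knob_grip [353.4 209.1] 0.75 [ 0.43617532 -0.34747965  0.08      ]
needle_tip [228.9 191.7] 0.51 [ 0.44947968 -0.21478589  0.062     ]
marker_point [253.9 181.3] 0.64 [ 0.46108442 -0.24227503  0.062     ]
dial_centre [256.2 204.1] 0.66 [ 0.43551716 -0.24346172  0.062     ]
ring_centre [290.3  76.6] 0.83 [ 0.56693397 -0.28335964  0.062     ]
```

View pics/w2c.png

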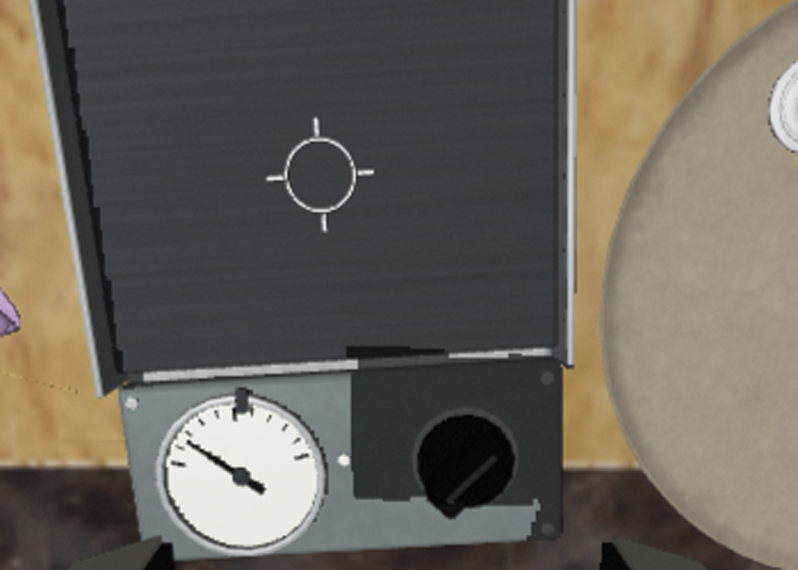

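The needle runs from the hub at (241,477) to its tip at (187,442) in the crop, and the tab is at (242,400). The ring centre is at (320,174) and the knob at (466,462). I'll rectify this to metric views to get the angles.

```bash
cat >> h.py <<'E'
def rect(im,K,cx,cy,z,half=.05,n=400):
    # metric top view: column 0 = +y side, row 0 = +x side
    w=[(cx+half,cy+half),(cx+half,cy-half),(cx-half,cy-half),(cx-half,cy+half)]
    src=np.float32([proj(K,(x,y,z)) for x,y in w]);dst=np.float32([[0,0],[n,0],[n,n],[0,n]])
    return cv2.warpPerspective(im,cv2.getPerspectiveTransform(src,dst),(n,n),flags=cv2.INTER_CUBIC)
E
python3 - <<'E'
from h import *
d=np.load("w2.npz");K=(d["M"],d["T"]);im=cv2.imread("pics/w2.png")
f=lambda u,v:(u/2.28+150-.28,v/2.28-.28)
for n,p,z in [("hub",(241,477),.059),("tip",(187,442),.059),("tab",(242,400),.062),("ring",(320,174),.062),("skirt",(466,460),.066),("s1",(450,502),.088),("s2",(495,458),.088)]:
    print(n,onz(K,f(*p),z).round(4))
A=rect(im,K,.43,-.245,.059);B=rect(im,K,.435,-.345,.088)
B=(255*(B/255.)**.4).astype(np.uint8)
cv2.imwrite("pics/rect.png",np.hstack([A,B]))
E
```

```text
hub [ 0.4289 -0.2418  0.059 ]
tip [ 0.4465 -0.2169  0.059 ]
tab [ 0.4678 -0.2447  0.062 ]
ring [ 0.5675 -0.2831  0.062 ]
skirt [ 0.44   -0.3494  0.066 ]
s1 [ 0.4272 -0.3405  0.088 ]
s2 [ 0.448  -0.3599  0.088 ]
```

View pics/rect.png

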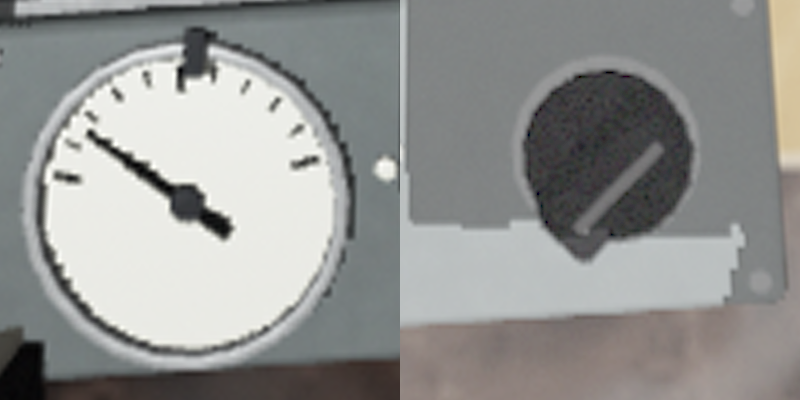

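The dial needs about 59° clockwise at the needle, so the knob needs about 119°. The bar lies at −42.5°. I'll grasp it with tool yaw +137.5°, so that joint 7 keeps its range through the turn.

```bash

python3 -m jog '-.038 -.038 -.06 0 0 10.6 .05;-.038 -.038 -.12 0 0 21.2 .05;-.038 -.038 -.13 0 0 31.8 .05;-.038 -.038 -.13 0 0 42.4 .05;-.038 -.038 -.13 0 0 53 .05;-.038 -.038 -.13 0 0 63.6 .05;-.038 -.038 -.13 0 0 74.2 .05;-.038 -.038 -.13 0 0 84.8 .05'
python3 -c "
from plant import *;print(sense()['joint_pos'])"
python3 -m jog '0 0 0 0 0 10.6 .05;0 0 0 0 0 21.2 .05;0 0 0 0 0 31.8 .05;0 0 0 0 0 42.4 .05;0 0 0 0 0 52.7 .05;0 0 0 0 0 52.7 .05;0 0 0 0 0 52.7 .05;0 0 0 0 0 52.7 .05'
python3 - <<'E'
from h import *
print(sense()["joint_pos"],2*np.degrees(np.arctan2(sense()["tool_rot"][2],sense()["tool_rot"][1])))
a,ka=shot("wrist")
a=(255*(a/255.)**.5).astype(np.uint8)
p=(.438,-.349,.088);print(proj(ka,p));cv2.circle(a,tuple(int(v) for v in proj(ka,p)),3,(255,0,0),1)
cv2.imwrite("pics/w3.png",a[:,:,::-1])
E
```

```text
clock: 4.7
tcp_pos: [0.4377, -0.349, 0.1367]
tool_rot: [0.0, 0.735, 0.678, 0.0]
contact_force: [0.2, 0.4, -1.0]
width: 0.05
grip_force: 0.0
[ 0.87001104  0.45764386 -0.39989761  1.81708162  0.21954488  0.91038281
  0.28972371]
clock: 5.7
tcp_pos: [0.4377, -0.3489, 0.1368]
tool_rot: [-0.0, 0.362, 0.932, -0.0]
contact_force: [0.8, 0.1, -0.2]
width: 0.0499
grip_force: 0.0
[ 1.02397401  0.5013986  -0.62255105  1.80427048  0.35225301  0.94868597
  1.08095485] 137.54234725492958
[320.24329188 219.61125025]
```

View pics/w3.png

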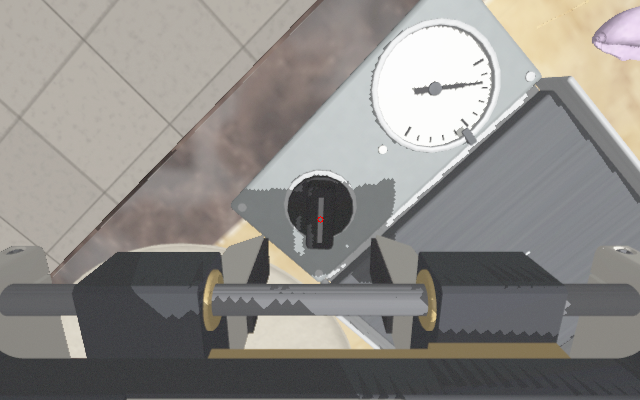

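The bar is aligned with the fingers, and the predicted axis (320,219) sits mid-stripe. I'll go down and grip.

```bash

python3 -m jog '0 0 -.03 0 0 0 .05;0 0 -.055 0 0 0 .05;0 0 -.066 0 0 0 .05;0 0 -.066 0 0 0 .05;0 0 -.066 0 0 0 .01;0 0 -.066 0 0 0 .01;0 0 -.066 0 0 0 .01;0 0 -.066 0 0 0 .01' 15
```

```text
clock: 6.75
tcp_pos: [0.4381, -0.3488, 0.0711]
tool_rot: [0.0, 0.361, 0.933, 0.0]
contact_force: [0.7, 0.7, 2.1]
width: 0.0179
grip_force: 14.8
```

```bash

python3 -m jog '0 0 0 0 0 -8 .01;0 0 0 0 0 -17 .01;0 0 0 0 0 -26 .01;0 0 0 0 0 -35 .01;0 0 0 0 0 -44 .01;0 0 0 0 0 -53 .01;0 0 0 0 0 -62 .01;0 0 0 0 0 -70 .01'
python3 -m jog '0 0 0 0 0 -8 .01;0 0 0 0 0 -17 .01;0 0 0 0 0 -26 .01;0 0 0 0 0 -35 .01;0 0 0 0 0 -43 .01;0 0 0 0 0 -48 .01;0 0 0 0 0 -48 .01;0 0 0 0 0 -48 .01'
python3 - <<'E'
from h import *
print(sense()["torque"],2*np.degrees(np.arctan2(sense()["tool_rot"][2],sense()["tool_rot"][1])))
a,ka=shot("wrist","w4.png");np.savez("w4.npz",M=ka[0],T=ka[1])
A=rect(a,ka,.43,-.245,.059)
b,kb=shot("top")
B=rect(b,kb,.43,-.245,.059)
cv2.imwrite("pics/rect4.png",np.hstack([A,B])[:,:,::-1])
for n in ["needle_tip","marker_point","dial_centre"]:
  for c,k in(("wrist",ka),("top",kb)):
    r=viewer.tip_of(c,n)
    if r: print(n,c,np.round(r[0]["at"],1),round(r[0]["score"],2),onz(k,r[0]["at"],.059).round(4))
E
```

```text
clock: 7.75
tcp_pos: [0.4379, -0.3487, 0.0711]
tool_rot: [0.0, 0.832, 0.555, 0.0]
contact_force: [-0.1, 1.3, 3.0]
width: 0.018
grip_force: 14.9
clock: 8.75
tcp_pos: [0.4378, -0.3487, 0.0711]
tool_rot: [-0.0, 0.985, 0.172, 0.0]
contact_force: [-2.1, 2.5, 5.5]
width: 0.0181
grip_force: 14.9
[ 0.48315522  0.30606917 -0.05850244] 19.82306130876758
needle_tip wrist [126.3 136. ] 0.82 [ 0.4605 -0.2428  0.059 ]
needle_tip top [352.7 230. ] 0.42 [ 0.4522 -0.0637  0.059 ]
marker_point wrist [125.2 138.8] 0.62 [ 0.459  -0.2426  0.059 ]
dial_centre wrist [116.2 193.2] 0.66 [ 0.4303 -0.2434  0.059 ]
dial_centre top [422.7 238. ] 0.59 [ 0.4351 -0.2431  0.059 ]
```

View pics/rect4.png

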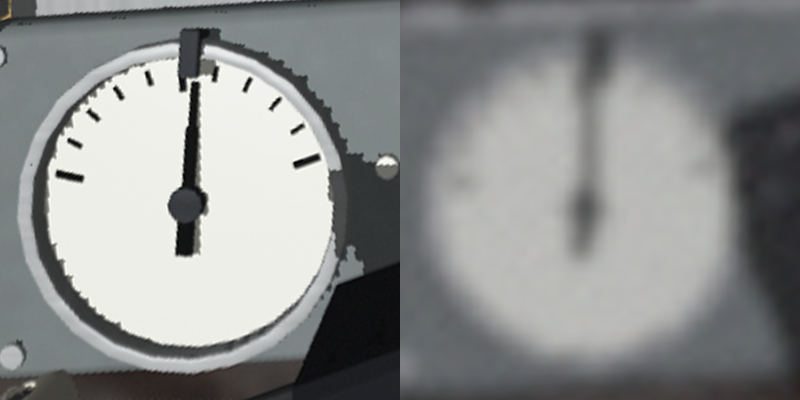

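The needle now nearly meets the tab. I'll release and check from straight above the dial, where there is no parallax.

```bash

python3 -m jog '0 0 0 0 0 0 .04;0 0 0 0 0 0 .05;0 0 .04 0 0 0 .05;0 0 .09 0 0 0 .05;-.04 .04 .13 0 0 0 .05;-.08 .08 .13 0 0 0 .05;-.08 .08 .13 0 0 0 .05;-.08 .08 .13 0 0 0 .05'
python3 - <<'E'
from h import *
print(sense()["joint_pos"])
a,ka=shot("wrist","w5.png");np.savez("w5.npz",M=ka[0],T=ka[1])
print(-ka[1][:3,:3].T@ka[1][:3,3])
A=rect(a,ka,.43,-.243,.06,half=.045,n=600)
cv2.imwrite("pics/rect5.png",A[:,:,::-1])
E
```

```text
clock: 10.15
tcp_pos: [0.3582, -0.2694, 0.2011]
tool_rot: [0.001, 0.985, 0.171, 0.001]
contact_force: [-0.0, -1.2, -0.2]
width: 0.05
grip_force: 0.0
[ 0.5778563   0.17812539 -0.06045111  2.01494415  0.01349821  0.94731921
 -0.71656528]
[ 0.4320867  -0.24381373  0.35901067]
```

View pics/rect5.png

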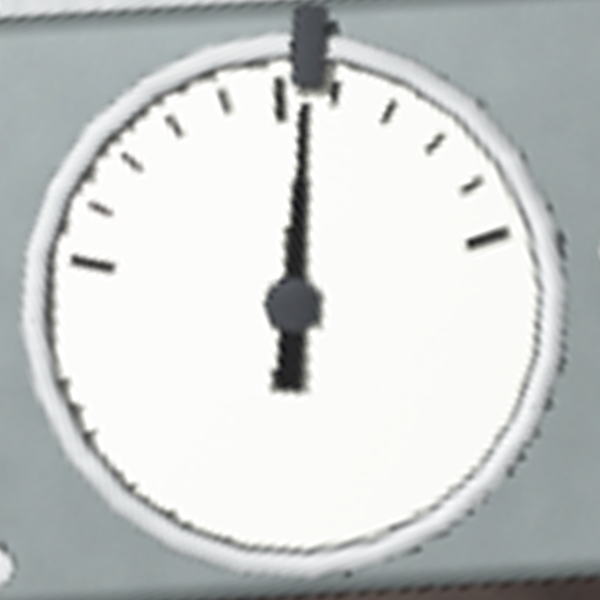

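From above, the needle runs from the hub at (294,305) to its tip at (306,104), which is 3.4°. The tab is at (310,48), about 3.4°, so the thermostat is set. Next is the probe.

```bash

python3 -m jog '.01 .05 .06 0 0 9 .07;.02 .11 .07 0 0 18 .07;.03 .17 .07 0 0 28 .07;.035 .23 .07 0 0 38 .07;.04 .29 .07 0 0 48 .07;.042 .33 .07 0 0 58 .07;.042 .33 .07 0 0 68 .07;.042 .33 .07 0 0 70 .07'
python3 - <<'E'
from h import *
a,ka=shot("wrist","w6.png");np.savez("w6.npz",M=ka[0],T=ka[1])
for n in ["probe_grip","probe","core_probe","stand"]:
    r=viewer.tip_of("wrist",n)
    if r: print(n,np.round(r[0]["at"],1),round(r[0]["score"],2))
E
python3 -m jog '.04 .02 -.01 0 0 0 .07;.08 .03 -.01 0 0 0 .07;.12 .03 -.01 0 0 0 .07;.12 .03 -.01 0 0 0 .07;.12 .03 -.01 0 0 0 .07;.12 .03 -.01 0 0 0 .07;.12 .03 -.01 0 0 0 .07;.12 .03 -.01 0 0 0 .07'
python3 - <<'E'
from h import *
a,ka=shot("wrist","w7.png");np.savez("w7.npz",M=ka[0],T=ka[1])
for n in ["probe_grip","probe","core_probe","stand"]:
    r=viewer.tip_of("wrist",n)
    if r: print(n,np.round(r[0]["at"],1),round(r[0]["score"],2))
print(sense()["joint_pos"])
x=[cv2.imread("pics/w6.png"),cv2.imread("pics/w7.png")]
cv2.imwrite("pics/w67.png",np.vstack([i[:290] for i in x]))
E
```

```text
clock: 11.2
tcp_pos: [0.4007, 0.0614, 0.2706]
tool_rot: [-0.0, 0.709, 0.706, 0.0]
contact_force: [-0.3, -0.7, -1.1]
width: 0.0697
grip_force: 0.0
probe_grip [398.9  51.9] 0.76
probe [393.7  58.2] 0.74
core_probe [387.5 138.4] 0.57
stand [374.4  91.8] 0.87
clock: 12.45
tcp_pos: [0.5194, 0.091, 0.261]
tool_rot: [0.0, 0.709, 0.705, 0.0]
contact_force: [0.6, 0.1, 0.1]
width: 0.0699
grip_force: 0.0
probe_grip [248.3  90.6] 0.95
probe [261.5  89.9] 0.62
core_probe [266.2 170.8] 0.92
stand [275.4 123.3] 0.87
[ 0.10036698  0.29226493 -0.47754375  1.72920277  0.14531146  1.15513458
 -0.42459863]
```

View pics/w67.png

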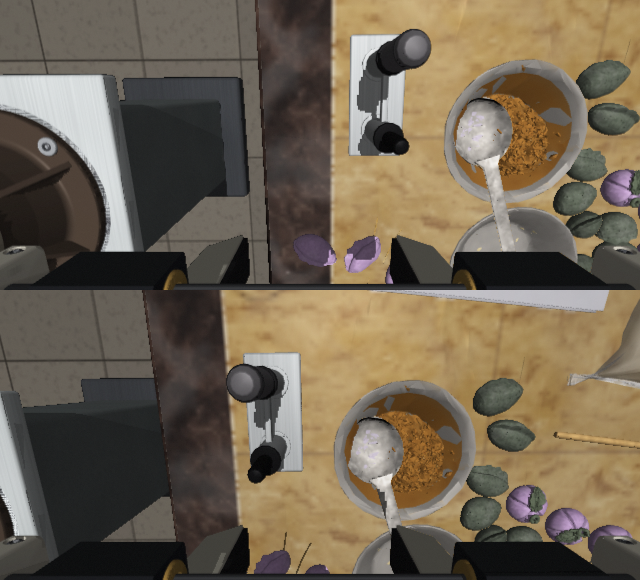

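The two views show the thick handle's top at about (410,46) and (245,93). The core probe is at (395,145) and (262,170). I'll triangulate these.

```bash

python3 - <<'E'
from h import *
K=[]
for f in("w6","w7"):
    d=np.load(f+".npz");K.append((d["M"],d["T"]))
for n,u,v in [("grip",(398.9,51.9),(248.3,90.6)),("origin",(393.7,58.2),(261.5,89.9)),("top",(411,46),(245,93)),("core",(387.5,138.4),(266.2,170.8)),("stand",(374.4,91.8),(275.4,123.3))]:
    print(n,*[np.round(q,4) for q in tri([(K[0],u),(K[1],v)])])
E
```

```text
grip [0.4643 0.1681 0.1297] 0.0004
origin [0.4683 0.1677 0.0883] 0.0013
top [0.4671 0.1678 0.1584] 0.001
core [0.4678 0.0935 0.0833] 0.0001
stand [ 0.4672  0.1342 -0.0037] 0.0029
```

```bash

python3 -m jog '-.03 .04 -.03 0 0 0 .06;-.0535 .077 -.06 0 0 0 .06;-.0535 .077 -.06 0 0 0 .06;-.0535 .077 -.10 0 0 0 .06;-.0535 .077 -.125 0 0 0 .06;-.0535 .077 -.147 0 0 0 .06;-.0535 .077 -.147 0 0 0 .06;-.0535 .077 -.147 0 0 0 .06'
python3 - <<'E'
from h import *
a,ka=shot("wrist","w8.png")
for p in[(.4662,.168,.171),(.4662,.168,.13)]: print(proj(ka,p))
r=viewer.tip_of("wrist","probe_grip");print(r[:1])
E
```

```text
clock: 13.7
tcp_pos: [0.467, 0.1681, 0.1147]
tool_rot: [0.0, 0.709, 0.705, 0.001]
contact_force: [-0.2, -0.7, 0.8]
width: 0.0603
grip_force: 0.0
[315.93008024 327.63648281]
[316.7321283  269.02371741]
[{'at': [317.0, 269.3], 'score': 0.89}]
```

View pics/w8.png

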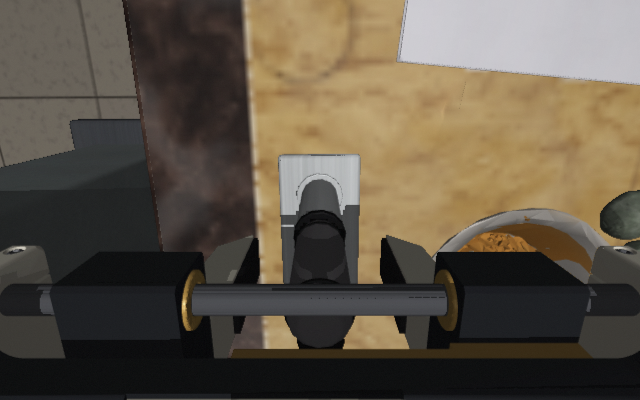

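The handle is centred between the fingers at about (319,270), as predicted. I'll close on it and lift.

```bash

python3 -m jog '0 0 0 0 0 0 .015;0 0 0 0 0 0 .015;0 0 0 0 0 0 .015;0 0 0 0 0 0 .015;0 0 0 0 0 0 .015;0 0 .002 0 0 0 .015;0 0 .01 0 0 0 .015;0 0 .025 0 0 0 .015' 30
python3 -m jog '0 0 .03 0 0 0 .015;0 0 .06 0 0 0 .015;0 0 .09 0 0 0 .015;0 0 .12 0 0 0 .015;0 0 .12 0 0 0 .015;0 -.03 .12 0 0 0 .015;0.01 -.07 .12 0 0 0 .015;.02 -.11 .12 0 0 0 .015'
```

```text
clock: 14.8
tcp_pos: [0.4658, 0.1679, 0.1393]
tool_rot: [-0.0, 0.709, 0.705, -0.0]
contact_force: [-0.2, 0.6, -0.2]
width: 0.0257
grip_force: 30.0
clock: 15.8
tcp_pos: [0.4857, 0.057, 0.2586]
tool_rot: [-0.0, 0.709, 0.705, -0.0]
contact_force: [0.4, -1.3, -1.5]
width: 0.026
grip_force: 30.0
```

```bash

python3 -m jog '.015 -.055 0 0 0 0 .015;.03 -.11 0 0 0 0 .015;.043 -.165 0 0 0 0 .015;.055 -.22 0 0 0 0 .015;.067 -.275 0 0 0 0 .015;.076 -.32 0 0 0 0 .015;.081 -.3415 -.01 0 0 0 .015;.081 -.3415 -.03 0 0 0 .015'
python3 -m jog '0 0 -.02 0 0 0 .015;0 0 -.03 0 0 0 .015;0 0 -.04 0 0 0 .015;0 0 -.043 0 0 0 .015;0 0 -.043 0 0 0 .015;0 0 -.043 0 0 0 .015;0 0 -.043 0 0 0 .015;0 0 -.043 0 0 0 .015'
python3 - <<'E'
from h import *
s=sense();print(s["tcp_pos"],s["joint_pos"],s["contact_force"])
obs={}
ims=[]
for c in("wrist","scene","top"):
    a,k=shot(c,"p1_%s.png"%c);ims.append(a)
    for n in["probe_tip","ring_centre","probe","probe_grip"]:
        r=viewer.tip_of(c,n)
        if r: print(c,n,np.round(r[0]["at"],1),round(r[0]["score"],2)); obs.setdefault(n,[]).append((k,r[0]["at"]))
    print(c,"expected tip",proj(k,s["tcp_pos"]-np.array([0,0,.1013])).round(1),"ring",proj(k,(.5675,-.2835,.062)).round(1))
for n,o in obs.items():
    if len(o)>1: print(n,*[np.round(v,4) for v in tri(o)])
w,sc,tp=ims
big=cv2.resize(sc[150:260,350:510],(640,440),interpolation=cv2.INTER_CUBIC)
cv2.imwrite("pics/p1.png",cv2.resize(np.hstack([w[:,:,::-1],cv2.resize(big,(582,400))[:,:,::-1]]),(800,262)))
E
```

```text
clock: 16.8
tcp_pos: [0.5671, -0.2851, 0.2279]
tool_rot: [0.0, 0.71, 0.704, 0.0]
contact_force: [-0.8, 0.9, -1.5]
width: 0.025
grip_force: 30.0
clock: 17.8
tcp_pos: [0.5672, -0.2835, 0.186]
tool_rot: [0.0, 0.709, 0.705, 0.0]
contact_force: [-0.7, -0.8, -0.9]
width: 0.0253
grip_force: 30.0
[ 0.5672226  -0.28351381  0.18597411] [ 0.57043243  0.50320495 -0.28520839  1.5815946   0.15464918  1.07864155
  0.2396372 ] [-0.66742517 -0.80428554 -0.86378071]
wrist probe_tip [321.8 195.6] 0.56
wrist ring_centre [320.5 186.9] 0.63
wrist probe [319.8 230.7] 0.97
wrist probe_grip [316.2 270.1] 0.84
wrist expected tip [318.9 195.2] ring [319.2 187.4]
scene probe_tip [336.5 236.2] 0.69
scene probe [424.4 185.7] 0.64
scene probe_grip [427.1 174.8] 0.54
scene expected tip [422.8 210.1] ring [422.2 216.9]
top ring_centre [436.8 190.9] 0.58
top probe [450.1 178.4] 0.43
top probe_grip [449.7 175.8] 0.54
top expected tip [440.  185.7] ring [437.9 187.2]
probe_tip [ 0.4985 -0.1776  0.048 ] 0.1278
ring_centre [ 0.5683 -0.2957  0.0078] 0.0021
probe [ 0.5685 -0.2835  0.1625] 0.0052
probe_grip [ 0.5677 -0.2835  0.1965] 0.0043
```

View pics/p1.png

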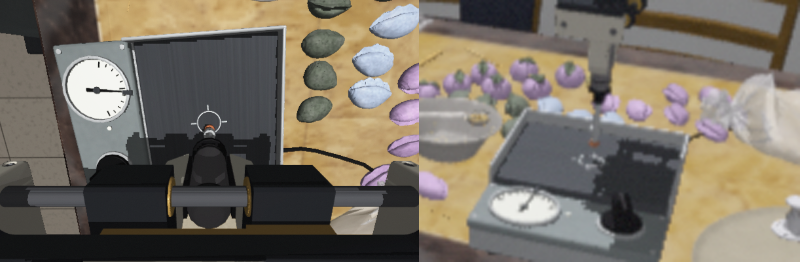

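The tip is over the ring: seen at (322,196) against an expected (319,195), with the ring at (320,187), and the dial still reads correctly. I'll lower it and track the force.

```bash
cat >f.py <<'E'
from h import *
F=[];Z=[]
for i in range(8):
    viewer.capture("wrist");s=sense();F.append(s["contact_force"]);Z.append(s["tcp_pos"])
print("MEAN",np.mean(F,0).round(2),np.mean(Z,0).round(5),s["clock"])
E
python3 f.py
python3 -m jog '0 0 -.008 0 0 0 .015;0 0 -.015 0 0 0 .015;0 0 -.018 0 0 0 .015;0 0 -.020 0 0 0 .015;0 0 -.022 0 0 0 .015;0 0 -.0235 0 0 0 .015;0 0 -.0245 0 0 0 .015;0 0 -.0245 0 0 0 .015'
python3 f.py
python3 -m jog '0 0 -.0005 0 0 0 .015;0 0 -.001 0 0 0 .015;0 0 -.001 0 0 0 .015;0 0 -.001 0 0 0 .015;0 0 -.001 0 0 0 .015;0 0 -.001 0 0 0 .015;0 0 -.001 0 0 0 .015;0 0 -.001 0 0 0 .015'
python3 f.py
```

```text
MEAN [-0.02 -0.28 -0.89] [ 0.56715 -0.28344  0.18574] 18.95
clock: 19.95
tcp_pos: [0.5673, -0.2835, 0.1615]
tool_rot: [0.0, 0.709, 0.705, 0.0]
contact_force: [-0.4, -0.4, 1.4]
width: 0.0255
grip_force: 30.0
MEAN [-0.37  0.36  1.08] [ 0.56726 -0.28348  0.16141] 20.35
clock: 21.35
tcp_pos: [0.5672, -0.2835, 0.1603]
tool_rot: [0.0, 0.709, 0.705, 0.0]
contact_force: [0.5, -0.1, 2.6]
width: 0.0253
grip_force: 30.0
MEAN [ 0.45 -0.41  2.02] [ 0.56719 -0.28345  0.16025] 21.75
```

```bash

python3 -m jog '0 0 -.0008 0 0 0 .015;0 0 -.0015 0 0 0 .015;0 0 -.0018 0 0 0 .015;0 0 -.0018 0 0 0 .015;0 0 -.0018 0 0 0 .015;0 0 -.0018 0 0 0 .015;0 0 -.0018 0 0 0 .015;0 0 -.0018 0 0 0 .015'
python3 f.py; python3 f.py
python3 - <<'E'
from h import *
a,k=shot("wrist")
for n in["probe_tip","ring_centre","needle_tip","marker_point","probe"]:
    r=viewer.tip_of("wrist",n)
    if r: print(n,np.round(r[0]["at"],1),round(r[0]["score"],2),onz(k,r[0]["at"],.062).round(4))
print(sense()["tool_rot"])
c=cv2.resize(a[:260,60:480],None,fx=1.9,fy=1.9,interpolation=cv2.INTER_CUBIC)
cv2.imwrite("pics/p2.png",c[:,:,::-1])
E
```

```text
clock: 22.75
tcp_pos: [0.5672, -0.2835, 0.1585]
tool_rot: [0.0, 0.709, 0.705, 0.0]
contact_force: [0.0, -0.4, 3.4]
width: 0.0256
grip_force: 30.0
MEAN [0.26 0.27 3.13] [ 0.56718 -0.28344  0.15845] 23.15
MEAN [ 0.56 -0.24  2.82] [ 0.56718 -0.28344  0.15845] 23.55
probe_tip [321.3 197.4] 0.59 [ 0.569  -0.2837  0.062 ]
needle_tip [170.7 140.4] 0.82 [ 0.4604 -0.2401  0.062 ]
marker_point [171.1 144.9] 0.54 [ 0.4603 -0.2433  0.062 ]
probe [320.2 231.5] 0.8 [ 0.568  -0.3115  0.062 ]
[4.55654701e-05 7.09138379e-01 7.05069328e-01 2.03003444e-05]
```

View pics/p2.png

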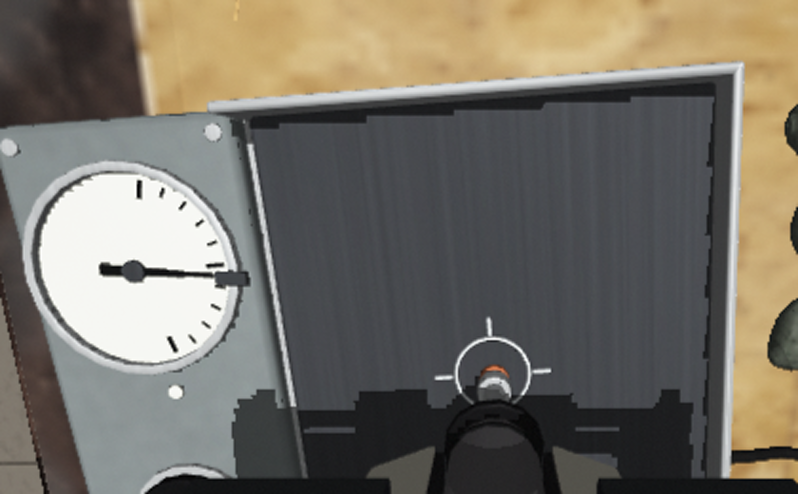

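The disc at (494,373) sits in the ring's centre (492,372), the needle lines up with the tab, and the net force is about 3.9 N, which is about halfway in.

```bash
python3 -c "
from plant import *;print(job_done())"
```

```text
the job is handed in; nothing more can be done
None
```

The job is handed in: the needle points at the marker tab and the knob is released. The arm is holding the surface probe upright in the engraved ring at about 3.9 N, roughly halfway in.

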